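Fit the sprung support roller into its stand

TASK

Take the support roller out of its wooden cradle and fit it level into the steel stand: push its long sprung pin against the tall bracket to squeeze the roller in between the two brackets, then let it spring out so that the sprung pin sits in the recess of the tall bracket and the short fixed pin sits fully home in the recess of the low bracket. Work gently, never forcing the roller against the stand, let go of it at the end, and leave the clay cat, the mallet and the carving where they are.

Things in the scene. Friction and masses are not known exactly. Their poses are not given: they have to be found in the camera images.
- roller_center (a point): Centre of the support roller, on its axis, half-way along. Plain aluminium tube 40 mm in diameter, 150 mm long, black end caps, 0.2 to 0.45 kg, lying level in the cradle with its axis 46 mm above the bench. The y axis runs along the tube towards the fixed pin; the sprung pin is on the -y end. x and z turn as it rolls.
- fixed_tip (a point): Tip of the short thick steel pin, rigid on the +y end of the roller: 14 mm in diameter, stands 9 mm out of the tube, tip chamfered 2.5 mm; 84 mm from roller_center.
- sprung_tip (a point): Tip of the long thin steel pin on the -y end of the roller: 10 mm in diameter with a round end, stands 32 mm out of the tube when free (107 mm from roller_center); pushed along the tube it slides in against a spring.
- sprung_pin (a joint): How far the sprung pin is pushed into the tube, in m: 0 fully out, stops at 0.028. The spring takes 2 N to start and 0.25 N more for each mm (7 N at 20 mm, 9 N at the stop), and is damped: it takes some 0.2 s to spring out. Both pins are greased and slide easily.
- cradle: Fixed wooden cradle the roller starts in; origin at bench level under its middle, y along the roller. Base board 75 x 150 mm, 10 mm thick; two pairs of notched supports, 56 mm wide over all and 30 mm high, at 43 to 63 mm either side of the middle, so that the middle of the tube is free to grasp from above.
- stand: Fixed roller stand; origin at bench level under the middle of its 80 x 250 x 10 mm base plate, y along the roller's line. Two steel brackets (50 mm wide, 12 mm thick) face each other, inner faces at y = -85 mm (tall one) and +85 mm (low one), on posts 85 mm high behind them. The fixed pin bottomed in its recess puts roller_center at y = +9 mm, sprung pin 5 mm in.
- tall_foot (a point): Point at bench level under the inner face of the tall bracket, axes as the stand. Above it (x = 0) the face has a blind recess for the sprung pin, 15 mm square, 8 mm deep. Brackets are clamped at a height that differs each time and is not measured: both recess centres are at one height, 62 to 82 mm above the bench. This bracket reaches 60 mm above and 35 mm below its recess centre.
- low_foot (a point): Point at bench level under the inner face of the low bracket, axes as the stand. Above it is the 19 mm square, 8 mm deep blind recess for the fixed pin, as high as the other; bracket top 20 mm above its centre, foot 35 mm below. Find the height by looking, or by sliding the pressed sprung pin down the tall bracket's face until it springs out 8 mm into the recess.
- cat: Small clay model of a sitting cat, about 75 mm across and 130 mm high, origin at the centre of its underside; to be left alone.
- mallet: Wooden mallet lying on the bench, head 65 x 110 x 70 mm, handle pointing along its -x, 230 mm from the head's centre to the handle's end; origin under the head; to be left alone.
- carving: Half-carved wooden block 90 x 120 mm, 85 mm high, origin at the centre of its underside; to be left alone.
Things that resemble listed ones, but are neither listed nor needed, are in the scene too. Of the things shaped like the part that bears roller_center, the aluminium one is meant.

How it is judged:
By the outcome, as a careful person would: the job done as asked, in the order asked, and still so for the second after the job is handed in, with the robot touching nothing.
It also fails if it takes over 69 s, if anything falls off the work surface, if the arm or the gripper's body presses on something with over 40 N, if the wrist force passes 120 N, or if a joint passes its speed limit or range.

ROBOT

A 6-joint arm with a two-finger parallel gripper is mounted at the origin on the work surface. World frame = base frame: x ahead of the robot, y to its left, z up, the work surface at z = 0. Lengths are in m, angles in rad, forces in N, time in s.
With the tool pointing down it reaches from about 0.375 to 0.9 m from the base axis. Payload 3.1 kg.
Tool frame: the origin (TCP) lies midway between the tips of the shut fingers; the grasp point (between the pads) lies 19 mm behind it; z points along the fingers, y is the line along which they close (so a half turn about z gives the same grasp; the last joint's range is limited). The gripper opens to 85 mm and grips with 20 to 120 N. Pads are 22 mm wide; open, the fingers measure 114 mm over their backs; the gripper's body (76 mm by 85 mm) begins 54 mm behind the grasp point. The pads swing forward as they close: fully open they stand 13 mm farther back than shut.
Start: joints at [0.991, 0.527, 1.433, -0, 1.181, -0.178], TCP at [0.244, 0.575, 0.231] pointing down, gripper open.
Joint ranges: [-3.08, 3.08], [-0.75, 2.2], [0.22, 2.44], [-1.43, 4.57], [0, 2.65], [-2.85, 2.85]. Speed limits (rad/s): [2.79, 2.79, 3.14, 3.14, 3.14, 3.14].

INTERFACE

Orientations are given as a unit quaternion [x, y, z, w].
In Python, from station import manip gives the robot as it stands.
- The arm moves only by the tool move_arm, never from a script. Its argument "increments" is a list that holds one entry, the list of rows, each a list of 5 numbers: the gripper's target within -1 to 1 (shut at 1, half-way at 0, fully open at -1), then the shift along the world's x, y, z in m, then the turn about the world's z in degrees. In form: [[[fingers, dx, dy, dz, twist], ...]]. A call has 1 to 8 rows; each row shifts and turns the commanded pose from where the row before left it; what a row does not reach is not made up. A row lasts 1/10 s, in which the tool goes at most 50 mm and 8.59 degrees, less where a joint would pass 70% of its speed; a pose out of reach is approached as far as the arm can. A call with a gripper value outside its range is refused whole. The fingers move at their own pace and stop on an object; "newtons" is the grip in N (left out, the last holds). Time passes only in rows, so rows that do not move let the fingers close. It gives the time, the measured TCP pose, the force, the opening and the grip force at its end, in the units of the state.
- manip.sense(): the state, without advancing time (a new reading comes with each control period).
- manip.snapshot(name): name is "side" or "top"; returns a dict with "img" (480x640x3 uint8, red, green, blue), "fx", "fy", "cx", "cy" (pixels), "k1" (the pictures are not rectified: a ray, as slopes to the right and down, at radius r is drawn at 1 + k1 r^2 times it, then the intrinsics apply), "world_to_cam" (4x4, takes a point from world to camera coordinates). Camera axes: x right, y down, z forward; pixel columns grow to the right and rows downward; lengths in m; the calibration is good to about 2 mm. A picture is of the moment at which its call begins. There is no depth.
- manip.sign_off(): hands the job in; it is judged then, once.
Trained networks look in the newest picture that a camera, given by its name, has taken for a name from the list of things; names that differ only in an ending like _2 or _b are one class to them, and where a whole thing is asked for, a point or a joint stands for the part that bears it (a point fixed in the world has none). Each returns a list of dicts, best first, with "confidence" (0 to 1); they miss things now and then, are a little off and sometimes report something else, mostly with a low value. They report only what shows in the picture. A call takes as long as a camera call. They do not tell look-alikes from the thing itself.
- manip.spot_in(label, camera): "xyz" ([x, y, z] in m, in world coordinates, good to about 4 mm: the middle of the surface that is visible of it).
- manip.mark_of(label, camera): "xyz" ([x, y, z] in m, in world coordinates, good to about 4 mm: a listed point, or the origin of a listed thing).
The state is a dict: "t": time; "q": joint angles; "qd": joint speeds; "tau": joint torques, N m; "tcp_pos": TCP position; "tool_rot": TCP orientation; "force": force on the tool from outside, world axes, zero at the start; "ft_torque": the same for the moment, N m; "finger_gap": opening from 0.0 (shut) to 1.0 (fully open); "gripper_force": force on a finger pad.
Only numpy, scipy, OpenCV 4.12 (cv2) and the standard library are available. Lean on these libraries where they do the work, as an engineer would, in place of code of your own. Each camera call takes 0.05 s, during which the arm holds its last target. There are 200 camera calls.

## Working session

There is one attempt and no reset: what is moved stays moved. The work goes in short steps, Python scripts to look and compute and a tool call to move; the robot and the scene stay as the last step left them, time stands still between calls to the robot, and variables do not carry over. Pictures are saved under pics/ and viewed, at most 10 in all, crops included, and the job is handed in when it is done.

Besides the shell and the picture viewer there is one more tool, called after "Emit:" as name(argument=value, ...) on one line, values as JSON. move_arm: Moves the arm, as the interface text tells. Its arguments: {"type":"object","properties":{"increments":{"type":"array","items":{"type":"array","items":{"type":"array","items":{"type":"number"}}}},"newtons":{"type":"number"}},"required":["increments"]}

```bash
mkdir -p pics; cat > h.py <<'E'
import numpy as np, cv2
from station import manip
def snap(cam,fn=None):
    s=manip.snapshot(cam)
    if fn: cv2.imwrite('pics/'+fn,s['img'][:,:,::-1])
    return s
def K(s): return np.array([[s['fx'],0,s['cx']],[0,s['fy'],s['cy']],[0,0,1.]]),np.array([s['k1'],0,0,0.])
def proj(s,P):
    T=np.array(s['world_to_cam']);k,d=K(s)
    return cv2.projectPoints(np.array(P,float).reshape(-1,1,3),cv2.Rodrigues(T[:3,:3])[0],T[:3,3],k,d)[0].reshape(-1,2)
def ray(s,uv):
    T=np.array(s['world_to_cam']);k,d=K(s)
    x=cv2.undistortPointsIter(np.array(uv,float).reshape(-1,1,2),k,d,None,None,(3,50,1e-9)).reshape(-1,2)
    D=np.c_[x,np.ones(len(x))]@T[:3,:3]
    return -T[:3,:3].T@T[:3,3],D
def atz(s,uv,z):
    c,D=ray(s,uv); return c+D*((z-c[2])/D[:,2:])
E
python3 - <<'E'
from h import *
for c in('side','top'):
    s=snap(c,c+'0.png')
    print(c,s['fx'],s['k1'],np.round(ray(s,[[320,240]])[0],3))
    for l in('roller_center','fixed_tip','sprung_tip','cradle','stand','tall_foot','low_foot','cat','mallet','carving'):
        for r in manip.mark_of(l,c)[:4]: print(l,np.round(r['xyz'],3),round(r['confidence'],2),np.round(proj(s,r['xyz'])[0]))
E
```

```text
side 583.0174461681449 -0.07276733175652182 [ 0.191 -1.419  0.869]
roller_center [ 0.384 -0.153  0.02 ] 0.94 [300. 272.]
roller_center [ 0.183 -0.302  0.016] 0.7 [226. 317.]
roller_center [ 0.44  -0.396  0.017] 0.62 [342. 327.]
roller_center [0.352 0.087 0.022] 0.6 [276. 228.]
fixed_tip [ 0.099 -0.289  0.02 ] 0.94 [190. 316.]
fixed_tip [ 0.372 -0.352  0.025] 0.9 [309. 317.]
fixed_tip [0.433 0.062 0.02 ] 0.64 [304. 230.]
fixed_tip [ 0.616 -0.058  0.042] 0.62 [376. 238.]
sprung_tip [ 0.302 -0.084  0.02 ] 0.56 [266. 261.]
sprung_tip [ 0.288 -0.314  0.024] 0.49 [271. 312.]
sprung_tip [ 0.571 -0.242  0.047] 0.45 [379. 274.]
sprung_tip [0.249 0.119 0.024] 0.44 [240. 226.]
cradle [ 0.598 -0.143  0.001] 0.63 [377. 267.]
stand [0.562 0.161 0.001] 0.64 [340. 216.]
stand [ 0.617 -0.06   0.046] 0.17 [376. 237.]
tall_foot [ 0.558  0.082 -0.002] 0.71 [344. 229.]
low_foot [0.571 0.249 0.002] 0.74 [336. 204.]
cat [ 0.753 -0.007  0.002] 0.72 [415. 236.]
mallet [ 0.647 -0.441  0.002] 0.71 [433. 333.]
carving [ 0.599 -0.145  0.001] 0.7 [378. 267.]
carving [ 0.692  0.43  -0.001] 0.56 [358. 179.]
top 485
[... 420 characters left out ...]

fixed_tip [0.433 0.064 0.023] 0.7 [295. 268.]
sprung_tip [ 0.567 -0.244  0.046] 0.6 [408. 217.]
sprung_tip [0.247 0.115 0.019] 0.58 [276. 338.]
sprung_tip [ 0.283 -0.318  0.023] 0.53 [438. 322.]
sprung_tip [ 0.309 -0.084  0.021] 0.47 [350. 313.]
cradle [ 0.596 -0.14  -0.001] 0.7 [368. 210.]
stand [ 0.563  0.162 -0.   ] 0.77 [261. 223.]
tall_foot [ 0.56   0.08  -0.002] 0.94 [290. 224.]
low_foot [0.569 0.245 0.   ] 0.95 [231. 221.]
cat [ 0.754 -0.008 -0.002] 0.81 [321. 157.]
cat [0.697 0.426 0.005] 0.62 [169. 177.]
cat [0.56  0.075 0.001] 0.44 [292. 223.]
mallet [ 0.652 -0.44   0.002] 0.55 [473. 190.]
carving [0.698 0.428 0.005] 0.78 [168. 177.]
carving [ 0.57  -0.245  0.046] 0.62 [409. 215.]
```

View pics/side0.png

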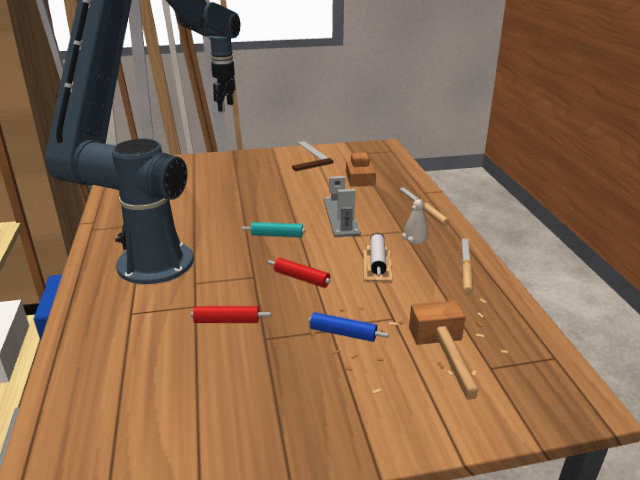

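View pics/top0.png

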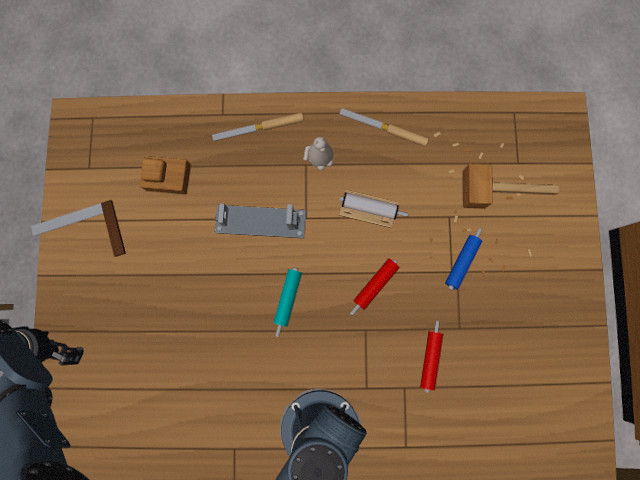

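The four coloured rollers (teal top (288,298), red (376,286) and (431,361), blue (464,260)) are look-alikes. The bare aluminium one lies in the cradle at top (370,206), side (378,254), as described. I'll confirm that in an enlarged crop and look at the stand too.

```bash
python3 - <<'E'
from h import *
a=cv2.imread('pics/side0.png');b=cv2.imread('pics/top0.png')
def c(im,u,v,w,h,f): return cv2.resize(im[v:v+h,u:u+w],None,fx=f,fy=f,interpolation=cv2.INTER_CUBIC)
A=c(a,310,165,100,120,5) # 500x600
B=c(b,205,180,0+100,75,3);C=c(b,330,180,100,75,3)
m=np.zeros((600,800,3),np.uint8);m[:,:500]=A;m[:225,500:]=B;m[300:525,500:]=C
cv2.imwrite('pics/mos.png',m)
E
```

```text
(no output)
```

View pics/mos.png

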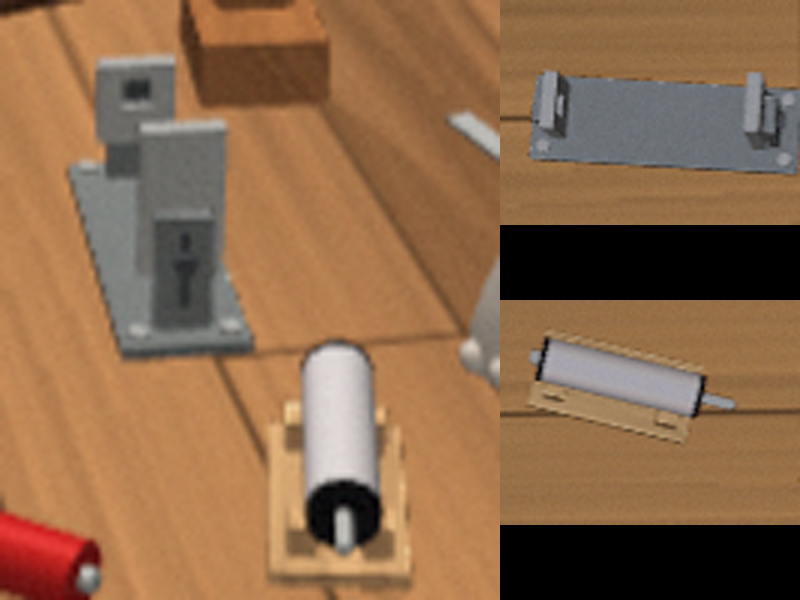

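The crop confirms the bare aluminium roller, with a black cap and its long pin towards the camera at crop (343,530). The low bracket's recess shows at crop (136,90), which is side (337.3,183.1). Next I refine the poses.

```bash
python3 - <<'E'
from h import *
acc={}
for i in range(5):
  for c in('side','top'):
    s=snap(c)
    if i==0: S=globals().setdefault('S',{}); 
    S[c]=s
    for l,p in (('roller_center',(.595,-.148)),('fixed_tip',(.617,-.06)),('sprung_tip',(.569,-.243)),('tall_foot',(.559,.08)),('low_foot',(.57,.247)),('stand',(.5625,.1615)),('cradle',(.597,-.141))):
        for r in manip.mark_of(l,c):
            if np.hypot(*(np.array(r['xyz'][:2])-p))<.025: acc.setdefault((l,c),[]).append(r['xyz'])
M={}
for k,v in acc.items(): print(k,len(v),np.round(np.mean(v,0),4),np.round(np.std(v,0),4)); M.setdefault(k[0],[]).append(np.mean(v,0))
M={k:np.mean(v,0) for k,v in M.items()}
d=M['low_foot']-M['tall_foot'];y=d[:2]/np.hypot(*d[:2]);print('len',np.hypot(*d[:2]),'yaw',np.degrees(np.arctan2(-y[0],y[1])))
o=(M['low_foot']+M['tall_foot']+M['stand'])[:2]/3;print('stand o',o)
r=(M['fixed_tip']-M['sprung_tip'])[:2];print('roller len',np.hypot(*r),'yaw',np.degrees(np.arctan2(-r[0],r[1])))
c,D=ray(S['side'],[[337.3,183.1],[310+136/5,165+57/5],[310+136.5/5,165+77/5],[310+136.5/5,165+103.5/5]])
for dd in D:
    t=((o-c[:2])@y+.085)/(dd[:2]@y); print('hit',np.round(c+t*dd,4), 'stand x',np.round((c+t*dd)[:2]@[y[1],-y[0]]-o@[y[1],-y[0]],4))
st=manip.sense();print(st['t'],st['tcp_pos'],st['tool_rot'],st['force'])
from scipy.spatial.transform import Rotation as R
print(R.from_quat(st['tool_rot']).as_matrix().round(3))
E
```

```text
('roller_center', 'side') 5 [ 0.5944 -0.1417  0.0458] [0.0009 0.0008 0.0013]
('fixed_tip', 'side') 5 [ 0.6175 -0.0587  0.0432] [0.0008 0.0015 0.0009]
('sprung_tip', 'side') 5 [ 0.5694 -0.2417  0.048 ] [0.001  0.0008 0.0007]
('tall_foot', 'side') 5 [ 0.559   0.0828 -0.0014] [0.0014 0.002  0.0007]
('low_foot', 'side') 5 [ 0.5706  0.2477 -0.001 ] [0.0018 0.0017 0.0013]
('stand', 'side') 5 [0.5655 0.163  0.0017] [0.0016 0.0004 0.0028]
('cradle', 'side') 5 [ 0.5984 -0.1422 -0.001 ] [0.0012 0.0017 0.0008]
('roller_center', 'top') 5 [ 0.595  -0.1433  0.0448] [0.0012 0.0017 0.0016]
('fixed_tip', 'top') 5 [ 0.6175 -0.0625  0.0477] [0.0012 0.001  0.0014]
('sprung_tip', 'top') 4 [ 0.5696 -0.2452  0.047 ] [0.0003 0.0018 0.0011]
('tall_foot', 'top') 4 [ 5.619e-01  7.710e-02 -5.000e-04] [0.0016 0.0012 0.0022]
('low_foot', 'top') 5 [ 0.566   0.2449 -0.0014] [0.0014 0.0019 0.0017]
('stand', 'top') 5 [ 0.5619  0.1628 -0.0011] [0.0013 0.0011 0.0016]
('cradle', 'top') 5 [ 0.5989 -0.1428 -0.0013] [0.001  0.0016 0.0016]
len 0.1665406102501729 yaw -2.6870372212536497
stand o [0.56414083 0.16307083]
roller len 0.1890171545951584 yaw -14.718144144607951
hit [0.5728 0.2478 0.0762] stand x 0.0047
hit [0.5722 0.2478 0.0998] stand x 0.0041
hit [0.5727 0.2478 0.0858] stand x 0.0046
hit [0.573  0.2478 0.067 ] stand x 0.0048
5.1 [0.24436815 0.57522137 0.23131935] [ 1.99560453e-01  9.79885517e-01  8.15980633e-07 -7.01281715e-06] [ 0.08026496 -0.23557913 -0.13544235]
[[-0.92   0.391 -0.   ]
 [ 0.391  0.92   0.   ]
 [ 0.    -0.    -1.   ]]
```

```bash
python3 - <<'E'
from h import *
s=snap('top','top1.png');im=s['img'].astype(int)
sub=im[195:245,205:315]; m=((sub[:,:,0]-sub[:,:,2])<8)&(sub.mean(2)>50)
g=s['img'].astype(float).mean(2); sat=(im[:,:,0]-im[:,:,2]).astype(float)  # wood: high, plate: ~0
def sub_edge(v):  # subpixel crossing of sat half level
    i=np.where((v[:-1]-v[1:])*1.0!=0)[0]; return i
up=[];lo=[]
for u in range(232,282):
    col=sat[200:245,u]; th=(np.median(col[20:25])+np.median(np.r_[col[:4],col[-4:]]))/2
    ins=np.where(col<th)[0]; a,b=ins[0],ins[-1]
    up.append([u,200+a-1+(col[a-1]-th)/(col[a-1]-col[a])]); lo.append([u,200+b+(th-col[b])/(col[b+1]-col[b])])
for n,e in(('far',up),('near',lo)):
    P=atz(s,e,.01)[:,:2]; f=np.polyfit(P[:,1],P[:,0],1); res=P[:,0]-np.polyval(f,P[:,1])
    ok=abs(res)<.002; f=np.polyfit(P[ok,1],P[ok,0],1); print(n,ok.sum(),'dx/dy',f[0],'yaw',-np.degrees(np.arctan(f[0])),'x at y=.163',np.polyval(f,.163))
L=[];Rr=[]
for v in range(212,232):
    row=sat[v,205:320]; th=(np.median(row[30:70])+np.median(np.r_[row[:5],row[-5:]]))/2
    ins=np.where(row<th)[0];L.append([205+ins[0]-.5,v]);Rr.append([205+ins[-1]+.5,v])
for n,e in(('L',L),('R',Rr)): print(n,np.round(atz(s,e,.01)[::3,:2],4).tolist())
cv2.imwrite('pics/x.png',s['img'][:,:,::-1])
E
```

```text
far 50 dx/dy 0.06890243098403159 yaw -3.9415887475935585 x at y=.163 0.6065864198057521
near 50 dx/dy 0.07072888053404242 yaw -4.045728966971217 x at y=.163 0.5258844071281049
L [[0.5932, 0.2882], [0.5847, 0.2879], [0.5761, 0.2877], [0.5676, 0.2875], [0.5591, 0.2873], [0.5507, 0.2899], [0.5422, 0.2897]]
R [[0.5902, 0.0361], [0.5817, 0.0361], [0.5732, 0.0362], [0.5647, 0.039], [0.5563, 0.039], [0.5478, 0.039], [0.5394, 0.0391]]
```

Emit:
move_arm(increments=[[[-1, 0.04, -0.04, 0, -8], [-1, 0.035, -0.035, 0, -8], [-1, 0.035, -0.035, 0, -8], [-1, 0.035, -0.035, 0, -8], [-1, 0.03, -0.04, 0, -5], [-1, 0.03, -0.04, 0, -0.7], [-1, 0.03, -0.04, 0, 0], [-1, 0.03, -0.04, 0, 0]]])

```text
t: 5.95
tcp_pos: [0.5058, 0.2731, 0.2315]
tool_rot: [0.505, 0.863, 0.0, 0.0]
force: [0.2, 0.5, -0.5]
finger_gap: 1.002
gripper_force: 0.0
```

Emit:
move_arm(increments=[[[-1, 0.01, -0.048, 0, -6], [-1, 0.01, -0.048, 0, -6], [-1, 0.01, -0.048, 0, -6], [-1, 0.01, -0.048, 0, -6], [-1, 0.01, -0.048, 0, -6], [-1, 0.01, -0.048, 0, -6], [-1, 0.01, -0.048, 0, -6], [-1, 0.01, -0.048, 0, -2]]])

```text
t: 6.75
tcp_pos: [0.585, -0.1112, 0.2315]
tool_rot: [0.793, 0.61, 0.0, 0.0]
force: [-0.1, -0.5, 0.5]
finger_gap: 1.0
gripper_force: 0.0
```

Emit:
move_arm(increments=[[[-1, 0.006, -0.028, -0.03, 0], [-1, 0, 0, -0.03, 0], [-1, 0, 0, 0, 0], [-1, 0, 0, 0, 0]]])

```text
t: 7.15
tcp_pos: [0.5904, -0.1368, 0.1711]
tool_rot: [0.792, 0.611, -0.0, -0.001]
force: [0.3, 0.4, 0.4]
finger_gap: 1.001
gripper_force: 0.0
```

Emit:
move_arm(increments=[[[-1, 0.005, -0.005, -0.03, 0], [-1, 0, 0, -0.04, 0], [-1, 0, 0, -0.03, 0], [-1, 0, 0, -0.025, 0], [-1, 0, 0, -0.015, 0], [-1, 0, 0, -0.007, 0], [-1, 0, 0, 0, 0], [-1, 0, 0, 0, 0]]])

```text
t: 7.95
tcp_pos: [0.5969, -0.1423, 0.0257]
tool_rot: [0.792, 0.611, 0.001, 0.001]
force: [0.3, -0.4, -0.7]
finger_gap: 1.002
gripper_force: 0.0
```

Emit:
move_arm(increments=[[[0.2, 0, 0, 0, 0], [0.3, 0, 0, 0, 0], [0.4, 0, 0, 0, 0], [0.5, 0, 0, 0, 0], [0.6, 0, 0, 0, 0], [0.7, 0, 0, 0, 0], [1, 0, 0, 0, 0], [1, 0, 0, 0, 0]]], newtons=50)

```text
t: 8.75
tcp_pos: [0.5956, -0.1422, 0.025]
tool_rot: [0.792, 0.611, -0.0, -0.0]
force: [-1.5, -0.4, 5.8]
finger_gap: 0.45
gripper_force: 49.7
```

Emit:
move_arm(increments=[[[1, 0, 0, 0.005, 0], [1, 0, 0, 0.01, 0], [1, 0, 0, 0.02, 0], [1, 0, 0, 0.03, 0], [1, 0, 0, 0.04, 0], [1, 0, 0, 0.03, 0], [1, 0, 0, 0, 0], [1, 0, 0, 0, 0]]], newtons=60)

```text
t: 9.55
tcp_pos: [0.5955, -0.142, 0.1595]
tool_rot: [0.792, 0.611, 0.0, 0.0]
force: [-1.1, 1.0, -4.4]
finger_gap: 0.45
gripper_force: 61.0
```

```bash
cat > meas.py <<'E'
from h import *
M={};Sn={}
import sys
tag=sys.argv[1]
st=manip.sense();tcp=np.array(st['tcp_pos']);print(st['t'],tcp.round(4),np.round(st['force'],1))
for i in range(2):
  for c in('side','top'):
    s=snap(c,f'{c}_{tag}.png')
    for l,e in(('roller_center',[0,0,.021]),('fixed_tip',None),('sprung_tip',None)):
        for r in manip.mark_of(l,c):
            d=np.linalg.norm(np.array(r['xyz'])-tcp-[0,0,.021])
            if d<.13 and (l[0]!='r' or d<.03): M.setdefault(l+c,[]).append(r['xyz'])
for k,v in sorted(M.items()): print(k,len(v),np.round(np.mean(v,0),4).tolist(),'rel tcp',np.round(np.mean(v,0)-tcp,4).tolist())
E
python3 meas.py lift; python3 - <<'E'
import cv2,numpy as np
a=cv2.imread('pics/side_lift.png');b=cv2.imread('pics/top_lift.png')
f=lambda im,u,v,w,h:cv2.resize(im[v:v+h,u:u+w],None,fx=4,fy=4,interpolation=cv2.INTER_CUBIC)
cv2.imwrite('pics/m2.png',np.hstack([f(a,330,160,90,120),f(b,300,130,110,120)]))
E
```

```text
9.55 [ 0.5955 -0.142   0.1595] [-1.1  1.  -4.4]
fixed_tipside 2 [0.6181, -0.0572, 0.1774] rel tcp [0.0226, 0.0848, 0.0179]
roller_centerside 2 [0.5954, -0.142, 0.1783] rel tcp [-0.0001, 0.0, 0.0188]
sprung_tipside 2 [0.5668, -0.2426, 0.1806] rel tcp [-0.0287, -0.1006, 0.0212]
sprung_tiptop 2 [0.567, -0.2437, 0.1799] rel tcp [-0.0285, -0.1017, 0.0204]
```

View pics/m2.png

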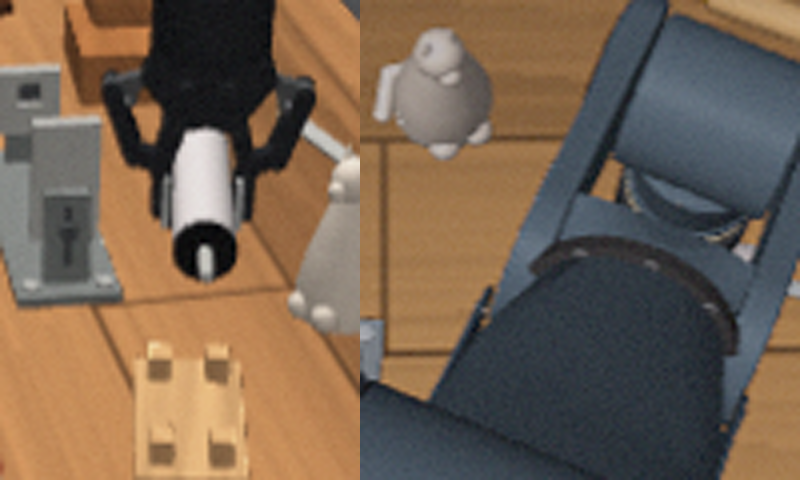

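The side view shows the roller held level, with its pin end at crop (205,265) and the cradle empty. I carry it over the stand.

Emit:
move_arm(increments=[[[1, 0, 0.02, 0.01, 1], [1, -0.004, 0.04, 0, 2], [1, -0.004, 0.045, 0, 2], [1, -0.005, 0.045, 0, 2], [1, -0.005, 0.045, 0, 2], [1, -0.005, 0.045, 0, 1.7], [1, -0.004, 0.045, 0, 0], [1, 0, 0.03, 0, 0]]])

```text
t: 11.15
tcp_pos: [0.5675, 0.1759, 0.1695]
tool_rot: [0.731, 0.683, 0.0, -0.0]
force: [-0.0, 0.1, -4.2]
finger_gap: 0.453
gripper_force: 60.8
```

Emit:
move_arm(increments=[[[1, 0, 0.016, 0, 0], [1, 0, 0, 0, 0], [1, 0, 0, 0, 0], [1, 0, 0, 0, 0]]])

```text
t: 11.55
tcp_pos: [0.569, 0.1874, 0.1692]
tool_rot: [0.732, 0.681, -0.0, 0.0]
force: [1.2, -0.9, -3.1]
finger_gap: 0.453
gripper_force: 60.8
```

```bash
python3 meas.py over; python3 - <<'E'
import sys;sys.argv=['','z']
from h import *
st=manip.sense();t=np.array(st['tcp_pos']);o=np.array([.5664,.163]);a=np.radians(4)
d=t[:2]-o;print('stand x,y of tcp',d@[np.cos(a),-np.sin(a)],d@[np.sin(a),np.cos(a)],st['tool_rot'],2*np.degrees(np.arctan2(st['tool_rot'][1],st['tool_rot'][0]))-90)
E
```

```text
11.55 [0.569  0.1874 0.1692] [ 1.2 -0.9 -3.1]
fixed_tipside 2 [0.5751, 0.2743, 0.188] rel tcp [0.0061, 0.0869, 0.0187]
fixed_tiptop 2 [0.5748, 0.271, 0.191] rel tcp [0.0058, 0.0836, 0.0218]
roller_centerside 2 [0.5666, 0.1898, 0.189] rel tcp [-0.0023, 0.0024, 0.0198]
roller_centertop 2 [0.5663, 0.1868, 0.1882] rel tcp [-0.0026, -0.0007, 0.019]
sprung_tipside 2 [0.5634, 0.0843, 0.1926] rel tcp [-0.0056, -0.1031, 0.0233]
sprung_tiptop 2 [0.562, 0.0827, 0.1901] rel tcp [-0.007, -0.1047, 0.0209]
stand x,y of tcp 0.000508630872090327 0.02605847183530878 [7.31413374e-01 6.81934363e-01 2.13171316e-06 1.57421191e-05] -4.010026877847352
```

Emit:
move_arm(increments=[[[1, 0, 0, -0.015, 0], [1, 0, 0, -0.02, 0], [1, 0, 0, -0.015, 0], [1, 0, 0, -0.01, 0], [1, 0, 0, -0.004, 0], [1, 0, 0, 0, 0], [1, 0, 0, 0, 0]]])

```text
t: 13.05
tcp_pos: [0.5694, 0.189, 0.1059]
tool_rot: [0.731, 0.682, 0.001, 0.0]
force: [-0.6, -0.3, -3.1]
finger_gap: 0.452
gripper_force: 60.9
```

```bash
python3 - <<'E'
from h import *
st=manip.sense();print(np.round(st['force'],2),np.round(st['ft_torque'],2),st['tcp_pos'])
a=snap('side','s3.png')['img'][:,:,::-1];b=snap('top','t3.png')['img'][:,:,::-1]
f=lambda im,u,v,w,h:cv2.resize(im[v:v+h,u:u+w],None,fx=4,fy=4,interpolation=cv2.INTER_CUBIC)
cv2.imwrite('pics/m3.png',np.hstack([f(a,290,120,90,120),f(b,205,140,110,120)]))
E
```

```text
[-0.56 -0.33 -3.09] [ 0.01 -0.02 -0.04] [0.56935711 0.18898631 0.10590282]
```

View pics/m3.png

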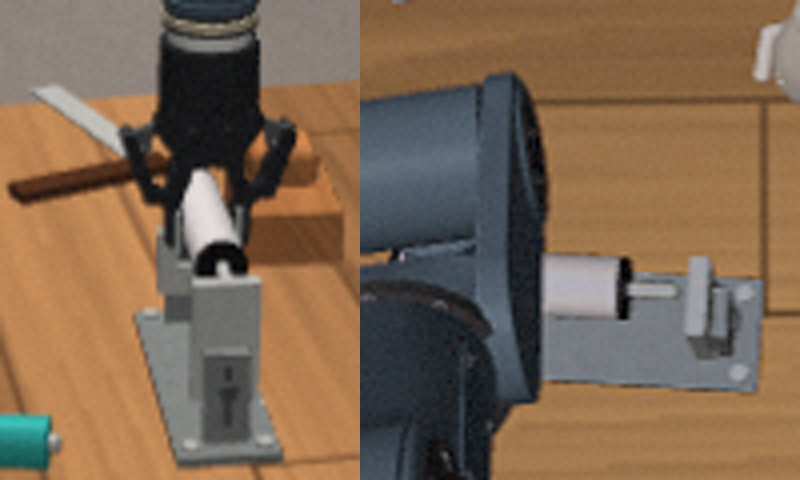

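The top view has the pin tip at crop (675,290) and the bracket's top edge spanning roughly crop v 257–340, so the lateral alignment may be off. I'll overlay the modelled geometry to check.

```bash
cat > ov.py <<'E'
from h import *
import sys
h=float(sys.argv[2]) ; o=np.array([.5664,.163]);a=np.radians(4)
ex=np.array([np.cos(a),-np.sin(a)]);ey=np.array([np.sin(a),np.cos(a)])
W=lambda x,y,z:[*(o+x*ex+y*ey),z]
out=[]
for c,(u,v,w,hh,f) in(('side',(320,160,60,90,6)),('top',(265,195,55,60,8))):
    s=snap(c);im=s['img'][:,:,::-1].copy();im=cv2.resize(im[v:v+hh,u:u+w],None,fx=f,fy=f,interpolation=cv2.INTER_CUBIC)
    P=lambda pts:np.round(((proj(s,pts)-[u,v])+.5)*f-.5).astype(int)
    Q=[([W(x,y,h+.06) for x,y in((-.025,-.085),(.025,-.085),(.025,-.097),(-.025,-.097))],(0,0,255)),
       ([W(x,y,.01) for x,y in((-.04,-.125),(.04,-.125),(.04,.125),(-.04,.125))],(255,0,0)),
       ([W(x,.085,h+z) for x,z in((-.025,-.035),(.025,-.035),(.025,.02),(-.025,.02))],(0,255,255)),
       ([W(x,-.097,h+z) for x,z in((-.025,-.035),(.025,-.035),(.025,.06),(-.025,.06))],(0,255,0))]
    for q,col in Q: cv2.polylines(im,[P(q)],True,col,1)
    out.append(im)
H=max(i.shape[0] for i in out)
cv2.imwrite('pics/'+sys.argv[1],np.hstack([np.pad(i,((0,H-i.shape[0]),(0,0),(0,0))) for i in out]))
E
python3 ov.py m4.png 0.077
```

```text
(no output)
```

View pics/m4.png

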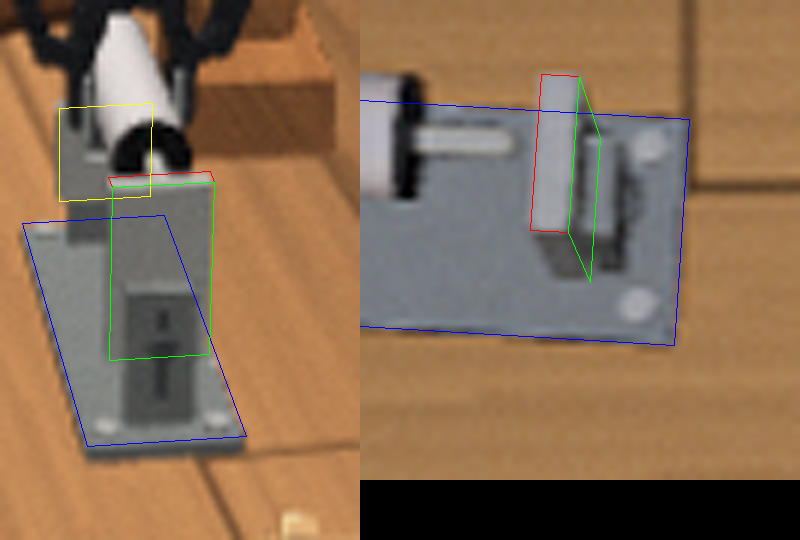

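Left, the low and tall bracket outlines match to within a pixel. On the right the red outline fits the tall bracket, but the pin (510,140) sits about 10 crop px (3 mm) above the stand line at about 150. I'll measure it to subpixel.

```bash
cat > pin.py <<'E'
from h import *
st=manip.sense();z=st['tcp_pos'][2]+.0205;s=snap('top')
o=np.array([.5664,.163]);a=np.radians(4);ex=np.array([np.cos(a),-np.sin(a)]);ey=np.array([np.sin(a),np.cos(a)])
g=s['img'].astype(float).mean(2)
def fr(P): d=P[:,:2]-o; return np.c_[d@ex,d@ey]
c=np.array(st['tcp_pos'])[:2];r=2*np.arctan2(st['tool_rot'][1],st['tool_rot'][0])-np.pi/2;e=np.array([-np.sin(r),np.cos(r)])
uv0=proj(s,[[*(c-e*d),z] for d in(.082,.100)]).round(1);print('expected pin px',uv0.tolist())
pts=[]
for u in range(int(min(uv0[:,0]))+1,int(max(uv0[:,0]))+1):
    v0=int(round(uv0[:,1].mean()));w=np.arange(v0-6,v0+7);p=g[w,u];p=np.clip(p-np.median(p)-12,0,None)
    pts.append([u,(w*p).sum()/p.sum()])
F=fr(atz(s,pts,z));print(np.round(F*1000,1).tolist(),'slope deg',np.degrees(np.polyfit(F[:,1],F[:,0],1)[0]))
# cap: black columns -> tube centre
ucap=proj(s,[[*(c-e*d),z] for d in(.060,.066)])
for u in np.unique(ucap[:,0].round().astype(int)):
    v0=int(ucap[0,1]);sat=(s['img'][:,u,2].astype(int)-s['img'][:,u,0]);col=g[v0-14:v0+15,u];print('tube col',u,v0-14,col.astype(int).tolist())
print('tcp stand',fr(np.array([st['tcp_pos']]))*1000)
E
python3 pin.py
```

```text
expected pin px [[275.5, 213.3], [282.5, 213.7]]
[[6.1, -56.8], [4.5, -59.5], [4.1, -62.1], [4.5, -64.6], [4.5, -67.2], [4.5, -69.7], [4.3, -72.3]] slope deg 4.166455992828298
tube col 267 198 [118, 120, 119, 122, 119, 116, 114, 145, 160, 173, 177, 182, 183, 184, 184, 184, 183, 185, 180, 170, 151, 129, 127, 124, 125, 120, 125, 122, 121]
tube col 269 198 [120, 119, 119, 120, 120, 120, 99, 128, 115, 120, 122, 96, 94, 64, 68, 62, 55, 51, 50, 43, 67, 53, 127, 126, 124, 123, 125, 122, 123]
tcp stand [[ 1.02596874 26.0806418 ]]
```

```bash
python3 - <<'E'
from h import *
s=snap('side');z=manip.sense()['tcp_pos'][2]+.0205
o=np.array([.5664,.163]);a=np.radians(4);ex=np.array([np.cos(a),-np.sin(a)]);ey=np.array([np.sin(a),np.cos(a)])
for x in(-3,0,3):
  P=[[*(o+x/1e3*ex+y*ey),z] for y in(-.078,-.048,-.048)];P[2][2]+=.02
  print(x,proj(s,P).round(2).tolist())
g=s['img'].astype(float).mean(2)
for v in range(178,192): print(v,g[v,332:356].astype(int).tolist())
E
```

```text
-3 [[344.6, 190.88], [343.0, 186.55], [343.12, 180.43]]
0 [[345.61, 190.82], [343.99, 186.49], [344.12, 180.38]]
3 [[346.62, 190.77], [344.98, 186.44], [345.11, 180.32]]
178 [24, 52, 104, 80, 141, 176, 198, 209, 214, 216, 221, 223, 221, 214, 205, 190, 173, 119, 59, 30, 53, 66, 68, 71]
179 [21, 52, 103, 79, 128, 164, 189, 206, 215, 218, 220, 203, 197, 190, 184, 182, 173, 131, 59, 26, 61, 67, 68, 72]
180 [27, 53, 101, 66, 114, 157, 183, 199, 211, 195, 185, 122, 98, 95, 92, 117, 147, 135, 68, 35, 62, 72, 69, 68]
181 [50, 67, 105, 61, 92, 145, 172, 193, 188, 117, 38, 16, 13, 16, 11, 11, 44, 95, 58, 52, 68, 70, 74, 72]
182 [90, 93, 107, 62, 56, 128, 163, 167, 106, 39, 15, 12, 3, 16, 10, 10, 15, 14, 29, 68, 72, 71, 72, 73]
183 [112, 99, 96, 55, 47, 106, 145, 92, 32, 8, 11, 14, 8, 10, 15, 7, 17, 9, 15, 56, 69, 70, 69, 70]
184 [111, 103, 82, 63, 55, 84, 106, 46, 17, 9, 18, 15, 11, 26, 20, 17, 5, 17, 15, 35, 66, 72, 70, 75]
185 [107, 107, 115, 122, 117, 116, 93, 33, 14, 14, 10, 8, 98, 120, 65, 22, 13, 15, 16, 30, 63, 70, 76, 72]
186 [107, 108, 131, 147, 151, 137, 70, 16, 13, 14, 9, 19, 164, 191, 141, 48, 10, 12, 10, 24, 84, 104, 100, 100]
187 [108, 107, 103, 108, 109, 106, 66, 29, 7, 9, 10, 21, 149, 187, 184, 84, 19, 13, 17, 31, 117, 129, 133, 132]
188 [111, 110, 108, 110, 108, 108, 86, 31, 13, 9, 12, 32, 122, 179, 188, 133, 71, 54, 56, 78, 141, 145, 144, 133]
189 [108, 109, 108, 110, 109, 106, 137, 118, 112, 112, 114, 121, 137, 177, 191, 185, 146, 137, 139, 150, 177, 181, 171, 146]
190 [111, 107, 109, 109, 109, 102, 167, 182, 181, 180, 183, 181, 178, 177, 174, 176, 175, 172, 171, 169, 171, 172, 167, 143]
191 [108, 112, 108, 106, 108, 105, 136, 149, 148, 148, 151, 148, 135, 137, 136, 133, 136, 125, 123, 119, 120, 113, 108, 119]
```

Both cameras agree the roller is about 3 mm too far in +x relative to the stand. I shift it, then press the sprung pin gently.

Emit:
move_arm(increments=[[[1, -0.003, 0, 0, 0], [1, 0, -0.003, 0, 0], [1, -0.0003, -0.004, 0, 0], [1, -0.0003, -0.004, 0, 0], [1, 0, 0, 0, 0], [1, 0, 0, 0, 0]]])

```text
t: 13.95
tcp_pos: [0.5651, 0.1781, 0.1053]
tool_rot: [0.732, 0.682, 0.0, -0.0]
force: [-0.9, 3.2, -3.5]
finger_gap: 0.45
gripper_force: 60.9
```

Emit:
move_arm(increments=[[[1, -0.0003, -0.004, 0, 0], [1, -0.0003, -0.004, 0, 0], [1, -0.0002, -0.003, 0, 0], [1, 0, 0, 0, 0], [1, 0, 0, 0, 0]]])

```text
t: 14.45
tcp_pos: [0.5644, 0.1673, 0.1054]
tool_rot: [0.732, 0.682, 0.001, -0.0]
force: [-0.1, 6.1, -3.1]
finger_gap: 0.449
gripper_force: 60.9
```

```bash
python3 - <<'E'
from h import *
o=np.array([.5664,.163]);a=np.radians(4);ex=np.array([np.cos(a),-np.sin(a)]);ey=np.array([np.sin(a),np.cos(a)])
st=manip.sense();t=np.array(st['tcp_pos']);print(np.round(st['force'],2),np.round(st['ft_torque'],2),t,(t[:2]-o)@ex,(t[:2]-o)@ey)
E
```

```text
[-0.09  6.12 -3.13] [ 0.88  0.   -0.05] [0.56437727 0.16730428 0.10536148] -0.002318058364167523 0.004152691856774146
```

Emit:
move_arm(increments=[[[1, -0.0003, -0.003, 0, 0], [1, -0.0002, -0.003, 0, 0], [1, 0, -0.0015, 0, 0], [1, 0, 0, 0, 0], [1, 0, 0, 0, 0]]])

```text
t: 14.95
tcp_pos: [0.5639, 0.1604, 0.1054]
tool_rot: [0.732, 0.682, 0.001, -0.001]
force: [0.8, 7.6, -3.9]
finger_gap: 0.45
gripper_force: 60.9
```

```bash
cat > q.py <<'E'
from h import *
o=np.array([.5664,.163]);a=np.radians(4);ex=np.array([np.cos(a),-np.sin(a)]);ey=np.array([np.sin(a),np.cos(a)])
st=manip.sense();t=np.array(st['tcp_pos']);print(np.round(st['force'],2),np.round(st['ft_torque'],2),t,(t[:2]-o)@ex,(t[:2]-o)@ey)
E
python3 q.py; python3 ov.py m5.png .077
```

```text
[ 0.81  7.62 -3.92] [ 1.17 -0.05 -0.13] [0.56394318 0.16040046 0.10540093] -0.002269503162944108 -0.0027645859006826838
```

View pics/m5.png

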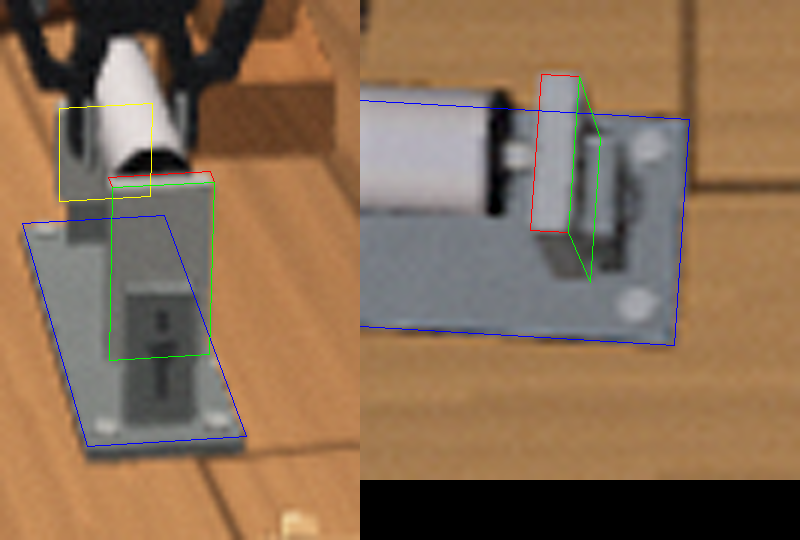

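Left, the cap sits just behind the tall bracket. On the right the pin (517,153) is centred on the bracket (about 151), with a 7 mm gap between the cap (510) and the face (533). I slide down.

Emit:
move_arm(increments=[[[1, 0, 0, -0.005, 0], [1, 0, 0, -0.006, 0], [1, 0, 0, -0.006, 0], [1, 0, 0, -0.006, 0], [1, 0, 0, -0.004, 0], [1, 0, 0, 0, 0], [1, 0, 0, 0, 0]]])

```text
t: 15.75
tcp_pos: [0.5652, 0.1603, 0.0788]
tool_rot: [0.731, 0.682, 0.002, 0.0]
force: [1.0, 8.0, -2.5]
finger_gap: 0.452
gripper_force: 61.1
```

Emit:
move_arm(increments=[[[1, 0, 0, -0.004, 0], [1, 0, 0, -0.004, 0], [1, 0, 0, -0.004, 0], [1, 0, 0, 0, 0], [1, 0, 0, 0, 0]]])

```text
t: 16.25
tcp_pos: [0.5653, 0.1603, 0.0669]
tool_rot: [0.731, 0.682, 0.002, 0.001]
force: [1.2, 7.0, -3.2]
finger_gap: 0.451
gripper_force: 61.1
```

```bash
python3 q.py
```

```text
[ 1.23  6.96 -3.2 ] [ 1.07 -0.21  0.06] [0.56526653 0.16033342 0.06685237] -0.0009447004600876795 -0.0027391513152712366
```

Emit:
move_arm(increments=[[[1, -0.001, 0, -0.002, 0], [1, 0, 0, -0.002, 0], [1, 0, 0, 0, 0], [1, 0, 0, 0, 0]]])

```text
t: 16.65
tcp_pos: [0.5643, 0.1601, 0.0626]
tool_rot: [0.731, 0.682, 0.002, 0.001]
force: [2.5, 6.4, -6.7]
finger_gap: 0.453
gripper_force: 60.9
```

Emit:
move_arm(increments=[[[1, 0, 0, -0.002, 0], [1, 0, 0, 0, 0], [1, 0, 0, 0, 0]]])

```text
t: 16.95
tcp_pos: [0.5638, 0.1598, 0.0603]
tool_rot: [0.731, 0.682, 0.001, 0.0]
force: [1.8, 5.5, -4.9]
finger_gap: 0.448
gripper_force: 60.8
```

Emit:
move_arm(increments=[[[1, 0, 0, -0.002, 0], [1, 0, 0, 0, 0], [1, 0, 0, 0, 0]]])

```text
t: 17.25
tcp_pos: [0.5638, 0.1598, 0.0587]
tool_rot: [0.731, 0.682, 0.001, 0.0]
force: [0.2, 5.2, -2.2]
finger_gap: 0.448
gripper_force: 60.8
```

```bash
python3 q.py
```

```text
[ 0.17  5.2  -2.2 ] [ 0.8  -0.08 -0.04] [0.56382527 0.15978203 0.0586593 ] -0.00234398169268045 -0.0033897311872215464
```

The sprung pin is in its recess: Fy dropped from 8 to about 5.3 N, after a pull-in on the edge. I lower 1 mm and move gently toward the low bracket.

Emit:
move_arm(increments=[[[1, 0, 0, -0.001, 0], [1, 0.0001, 0.002, 0, 0], [1, 0, 0, 0, 0], [1, 0, 0, 0, 0]]])

```text
t: 17.65
tcp_pos: [0.5639, 0.1617, 0.0578]
tool_rot: [0.731, 0.682, 0.001, 0.001]
force: [0.6, 5.0, -1.3]
finger_gap: 0.448
gripper_force: 60.9
```

Emit:
move_arm(increments=[[[1, 0.0001, 0.002, 0, 0], [1, 0, 0, 0, 0], [1, 0, 0, 0, 0]]])

```text
t: 17.95
tcp_pos: [0.5638, 0.1635, 0.0576]
tool_rot: [0.731, 0.682, 0.001, 0.001]
force: [1.4, 4.8, -2.5]
finger_gap: 0.454
gripper_force: 60.9
```

Emit:
move_arm(increments=[[[1, 0.0001, 0.002, 0, 0], [1, 0, 0, 0, 0], [1, 0, 0, 0, 0]]])

```text
t: 18.25
tcp_pos: [0.5633, 0.1654, 0.0573]
tool_rot: [0.731, 0.682, 0.0, 0.0]
force: [1.2, 4.3, -2.9]
finger_gap: 0.447
gripper_force: 60.9
```

```bash
python3 q.py;python3 ov.py m6.png .0785
```

```text
[ 1.24  4.27 -2.93] [ 0.54 -0.2   0.15] [0.5633327  0.16540648 0.05730649] -0.0032276969687950715 0.00218665512718436
```

View pics/m6.png

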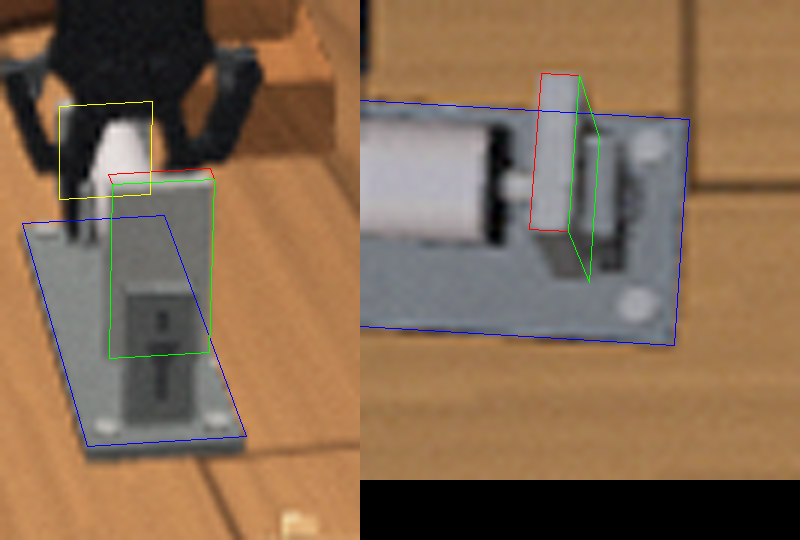

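The roller sits between the brackets with the sprung pin in, and the fixed pin is about 2 mm into its recess without resistance. I continue home.

Emit:
move_arm(increments=[[[1, 0.001, 0.002, 0, 0], [1, 0, 0, 0, 0], [1, 0, 0, 0, 0]]])

```text
t: 18.65
tcp_pos: [0.5635, 0.1674, 0.0571]
tool_rot: [0.732, 0.682, -0.001, -0.0]
force: [0.2, 4.3, -3.5]
finger_gap: 0.447
gripper_force: 60.9
```

Emit:
move_arm(increments=[[[1, 0.0001, 0.002, 0, 0], [1, 0, 0, 0, 0], [1, 0, 0, 0, 0]]])

```text
t: 18.95
tcp_pos: [0.5637, 0.1694, 0.0572]
tool_rot: [0.732, 0.682, -0.0, -0.0]
force: [-0.4, 3.7, -2.8]
finger_gap: 0.448
gripper_force: 60.9
```

Emit:
move_arm(increments=[[[1, 0, 0.001, 0, 0], [1, 0, 0, 0, 0], [1, 0, 0, 0, 0]]])

```text
t: 19.25
tcp_pos: [0.5638, 0.1697, 0.0571]
tool_rot: [0.731, 0.682, -0.001, -0.0]
force: [-1.3, -0.5, -2.5]
finger_gap: 0.448
gripper_force: 60.9
```

```bash
python3 q.py
```

```text
[-1.26 -0.51 -2.48] [-0.13  0.24 -0.1 ] [0.56378143 0.16974543 0.05713131] -0.0030827307655537967 0.006546341123204881
```

Contact with the recess bottom: Fy fell from 3.7 to -0.5 N. I ease the grip so the spring can seat it, then check before opening.

Emit:
move_arm(increments=[[[1, 0, 0, -0.001, 0], [1, 0, 0, 0, 0], [1, 0, 0, 0, 0]]], newtons=20)

```text
t: 19.55
tcp_pos: [0.5641, 0.1697, 0.0562]
tool_rot: [0.731, 0.682, -0.0, 0.0]
force: [-1.0, -3.8, -1.8]
finger_gap: 0.45
gripper_force: 61.0
```

```bash
python3 q.py; python3 ov.py m7.png .0785
```

```text
[-0.99 -3.78 -1.75] [-0.39  0.15  0.1 ] [0.5640956  0.16974381 0.05617218] -0.0027692096960788407 0.006566633979549023
```

View pics/m7.png

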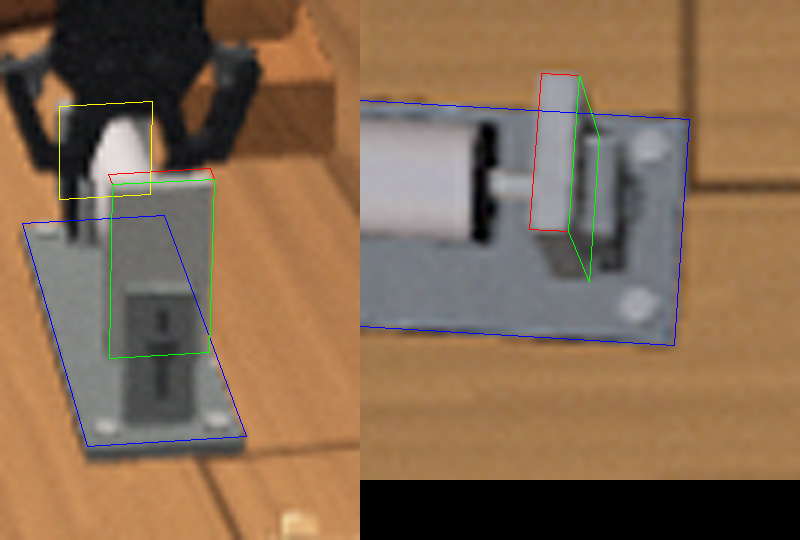

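The sprung pin is in the recess, and the cap end is at about (497,180). That puts the roller perhaps 1–2 mm short of home, so I measure it.

```bash
python3 pin.py; python3 - <<'E'
from h import *
s=snap('top');g=s['img'].astype(float).mean(2);z=manip.sense()['tcp_pos'][2]+.0205
o=np.array([.5664,.163]);a=np.radians(4);ex=np.array([np.cos(a),-np.sin(a)]);ey=np.array([np.sin(a),np.cos(a)])
W=lambda x,y,z:[*(o+x*ex+y*ey),z]
for y in(-.068,-.066,-.064): print(y,proj(s,[W(-.014,y,z+.014),W(.014,y,z+.014),W(0,y,z),W(0,y,z+.02)]).round(1).tolist())
for v in range(210,228,2): print(v,g[v,268:295].astype(int).tolist())
E
```

```text
expected pin px [[284.7, 218.9], [291.5, 219.3]]
 ** On entry to DLASCL parameter number  4 had an illegal value
 ** On entry to DLASCL parameter number  4 had an illegal value
 ** On entry to DLASCL parameter number  4 had an illegal value
 ** On entry to DLASCL parameter number  4 had an illegal value
 ** On entry to DLASCL parameter number  5 had an illegal value
 ** On entry to DLASCL parameter number  4 had an illegal value
-0.068 [[281.1, 222.0], [281.9, 211.5], [282.0, 217.7], [281.3, 216.2]]
-0.066 [[280.4, 221.9], [281.2, 211.4], [281.3, 217.7], [280.6, 216.2]]
-0.064 [[279.6, 221.9], [280.4, 211.4], [280.5, 217.6], [279.8, 216.2]]
210 [135, 134, 132, 129, 127, 122, 129, 130, 125, 119, 118, 93, 49, 59, 105, 127, 125, 121, 130, 148, 165, 162, 165, 149, 94, 52, 100]
212 [168, 165, 167, 165, 165, 164, 164, 162, 165, 164, 146, 82, 14, 11, 90, 130, 123, 122, 133, 150, 160, 162, 161, 137, 69, 121, 145]
214 [181, 179, 179, 179, 179, 178, 177, 177, 178, 182, 153, 52, 19, 12, 94, 128, 122, 119, 134, 155, 161, 160, 162, 139, 70, 96, 126]
216 [180, 181, 180, 180, 181, 180, 182, 181, 18
[... 526 characters left out ...]
26, 129, 129, 136, 137, 114, 5, 9, 71, 110, 124, 123, 124, 107, 80, 78, 86, 73, 63, 61, 74, 81]
226 [124, 121, 124, 123, 124, 123, 121, 122, 123, 123, 125, 128, 128, 125, 125, 126, 126, 123, 123, 110, 84, 83, 83, 75, 62, 60, 61]pin.py:11: RuntimeWarning: invalid value encountered in scalar divide
  pts.append([u,(w*p).sum()/p.sum()])
Traceback (most recent call last):
  File "pin.py", line 12, in <module>
    F=fr(atz(s,pts,z));print(np.round(F*1000,1).tolist(),'slope deg',np.degrees(np.polyfit(F[:,1],F[:,0],1)[0]))
                                                                                ~~~~~~~~~~^^^^^^^^^^^^^^^^^
numpy.linalg.LinAlgError: SVD did not converge in Linear Least Squares
```

Image estimate is c ≈ 7±1 mm against 9 at home, so it is ambiguous. I back off slightly, shift up and across, and push again to see whether the stop is at the same place.

Emit:
move_arm(increments=[[[1, 0, -0.002, 0, 0], [1, 0.0005, 0, 0.0015, 0], [1, 0, 0, 0, 0], [1, 0, 0, 0, 0]]])

```text
t: 20.15
tcp_pos: [0.565, 0.1691, 0.0579]
tool_rot: [0.732, 0.682, 0.001, -0.0]
force: [-0.6, 3.5, -4.2]
finger_gap: 0.45
gripper_force: 60.9
```

Emit:
move_arm(increments=[[[1, 0, 0.001, 0, 0], [1, 0, 0, 0, 0], [1, 0, 0.001, 0, 0], [1, 0, 0, 0, 0], [1, 0, 0, 0, 0]]])

```text
t: 20.65
tcp_pos: [0.5649, 0.1697, 0.0578]
tool_rot: [0.731, 0.682, -0.0, 0.0]
force: [0.3, -2.6, -4.2]
finger_gap: 0.448
gripper_force: 60.8
```

The stop is the same (y = 0.1697) at a different x and z, so the fixed pin is at the bottom of its recess. I relieve the push, lower to rest, and open.

Emit:
move_arm(increments=[[[1, -0.0003, -0.0007, -0.001, 0], [1, 0, 0, -0.001, 0], [1, 0, 0, 0, 0], [0.15, 0, 0, 0, 0], [0.1, 0, 0, 0, 0], [0.05, 0, 0, 0, 0], [0, 0, 0, 0, 0], [0, 0, 0, 0, 0]]], newtons=20)

```text
t: 21.45
tcp_pos: [0.5644, 0.1697, 0.0561]
tool_rot: [0.731, 0.682, 0.0, 0.0]
force: [-0.1, 0.1, -0.3]
finger_gap: 0.5
gripper_force: 0.0
```

Emit:
move_arm(increments=[[[-0.2, 0, 0, 0, 0], [-0.4, 0, 0, 0, 0], [-0.6, 0, 0, 0, 0], [-0.8, 0, 0, 0, 0], [-1, 0, 0, 0, 0], [-1, 0, 0, 0, 0], [-1, 0, 0, 0, 0]]])

```text
t: 22.15
tcp_pos: [0.5644, 0.1697, 0.0558]
tool_rot: [0.732, 0.682, -0.0, -0.0]
force: [-0.5, -1.3, -0.3]
finger_gap: 0.998
gripper_force: 0.0
```

Emit:
move_arm(increments=[[[-1, 0, 0, 0.01, 0], [-1, 0, 0, 0.02, 0], [-1, 0, 0, 0.03, 0], [-1, 0, 0, 0.04, 0], [-1, 0, 0, 0.04, 0], [-1, -0.02, 0.03, 0.03, 0], [-1, -0.03, 0.04, 0, 0], [-1, -0.03, 0.04, 0, 0]]])

```text
t: 22.95
tcp_pos: [0.4847, 0.2806, 0.2283]
tool_rot: [0.732, 0.681, 0.002, 0.001]
force: [-0.4, 0.5, -0.6]
finger_gap: 1.001
gripper_force: 0.0
```

Emit:
move_arm(increments=[[[-1, -0.03, 0.04, 0, 0], [-1, -0.03, 0.04, 0, 0], [-1, -0.03, 0.04, 0, 0], [-1, -0.03, 0.04, 0, 0], [-1, -0.03, 0.04, 0, 0], [-1, 0, 0, 0, 0], [-1, 0, 0, 0, 0]]])

```text
t: 23.65
tcp_pos: [0.3334, 0.4803, 0.2263]
tool_rot: [0.73, 0.683, 0.0, 0.0]
force: [0.2, -0.1, 0.1]
finger_gap: 1.004
gripper_force: 0.0
```

```bash
python3 q.py; python3 - <<'E'
from h import *
for c in('side','top'):
    s=snap(c,c+'9.png')
    for l in('roller_center','fixed_tip','sprung_tip'):
        for r in manip.mark_of(l,c):
            if np.hypot(r['xyz'][0]-.566,r['xyz'][1]-.17)<.13 and r['xyz'][2]>.05: print(c,l,np.round(r['xyz'],4),round(r['confidence'],2))
a=cv2.imread('pics/side9.png');b=cv2.imread('pics/top9.png')
f=lambda im,u,v,w,h,k:cv2.resize(im[v:v+h,u:u+w],None,fx=k,fy=k,interpolation=cv2.INTER_CUBIC)
A=f(a,315,160,60,100,5);B=f(b,210,190,100,55,5);B=np.pad(B,((0,500-275),(0,0),(0,0)))
cv2.imwrite('pics/m9.png',np.hstack([A,B]))
E
```

```text
[ 0.21 -0.09  0.1 ] [-0.07  0.03 -0.02] [0.33337456 0.48031424 0.22633302] -0.2545925256794169 0.3002862475726476
side roller_center [0.5617 0.1711 0.0746] 0.55
side fixed_tip [0.5683 0.255  0.0752] 0.51
top fixed_tip [0.5729 0.2507 0.0788] 0.97
top sprung_tip [0.5621 0.0657 0.0769] 0.53
```

View pics/m9.png

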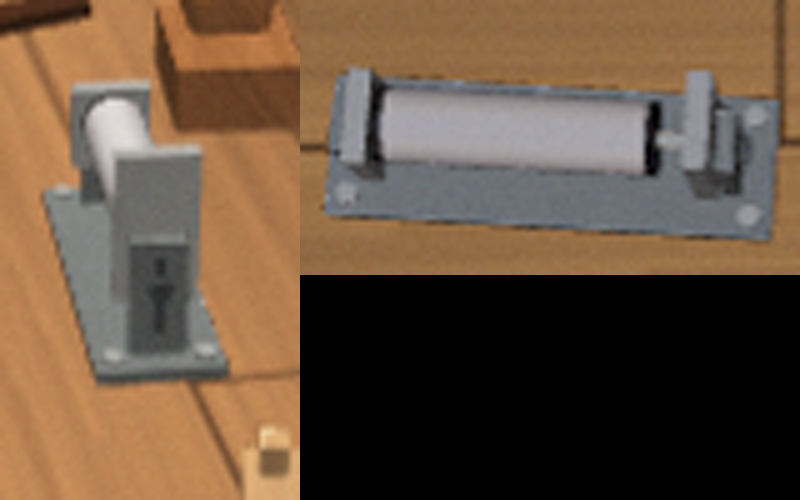

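The roller sits level between both brackets (tube at crop 385–645, sprung pin visible at 670). I check home depth from the white tube ends, symmetric about roller_center, against the bracket edges.

```bash
python3 - <<'E'
from h import *
s=snap('top');g=s['img'].astype(float).mean(2)
o=np.array([.5664,.163]);a=np.radians(4);ex=np.array([np.cos(a),-np.sin(a)]);ey=np.array([np.sin(a),np.cos(a)])
W=lambda x,y,z:[*(o+x*ex+y*ey),z]
def prof(x,z,y0,y1,tag):   # sampled profile along stand y at fixed x,z
    ys=np.arange(y0,y1,.0005);uv=proj(s,[W(x,y,z) for y in ys]).astype(np.float32)
    p=cv2.remap(g.astype(np.float32),uv[:,:1],uv[:,1:],cv2.INTER_LINEAR)[:,0]
    print(tag,[(round(y*1e3,1),int(v)) for y,v in zip(ys[::2],p[::2])])
h=.0785;za=.0765
for x in(-.004,.004):
    prof(x,za+.019,.058,.098,'low end tube top')
    prof(x,za+.019,-.078,-.054,'tall end tube top')
for x in(.020,-.022):
    prof(x,h+.02,.075,.102,'low bracket top')
    prof(x,h+.06,-.102,-.078,'tall bracket top')
E
```

```text
low end tube top [(np.float64(58.0), 168), (np.float64(59.0), 167), (np.float64(60.0), 168), (np.float64(61.0), 169), (np.float64(62.0), 168), (np.float64(63.0), 168), (np.float64(64.0), 167), (np.float64(65.0), 168), (np.float64(66.0), 168), (np.float64(67.0), 169), (np.float64(68.0), 169), (np.float64(69.0), 169), (np.float64(70.0), 169), (np.float64(71.0), 169), (np.float64(72.0), 169), (np.float64(73.0), 169), (np.float64(74.0), 170), (np.float64(75.0), 166), (np.float64(76.0), 159), (np.float64(77.0), 152), (np.float64(78.0), 122), (np.float64(79.0), 89), (np.float64(80.0), 62), (np.float64(81.0), 48), (np.float64(82.0), 34), (np.float64(83.0), 39), (np.float64(84.0), 58), (np.float64(85.0), 76), (np.float64(86.0), 103), (np.float64(87.0), 129), (np.float64(88.0), 148), (np.float64(89.0), 148), (np.float64(90.0), 149), (np.float64(91.0), 149), (np.float64(92.0), 148), (np.float64(93.0), 148), (np.float64(94.0), 149), (np.float64(95.0), 151), (np.float64(96.0), 147), (np.float64(97.0), 136)]
tall end tube top [(np.float64(-78.0), 150), (np.float64(-77.0), 151), (np.float64(-76.0)
[... 4141 characters left out ...]
.0), 91), (np.float64(100.0), 96), (np.float64(101.0), 103)]
tall bracket top [(np.float64(-102.0), 97), (np.float64(-101.0), 84), (np.float64(-100.0), 78), (np.float64(-99.0), 78), (np.float64(-98.0), 79), (np.float64(-97.0), 100), (np.float64(-96.0), 122), (np.float64(-95.0), 136), (np.float64(-94.0), 144), (np.float64(-93.0), 151), (np.float64(-92.0), 150), (np.float64(-91.0), 149), (np.float64(-90.0), 150), (np.float64(-89.0), 150), (np.float64(-88.0), 152), (np.float64(-87.0), 146), (np.float64(-86.0), 140), (np.float64(-85.0), 133), (np.float64(-84.0), 125), (np.float64(-83.0), 116), (np.float64(-82.0), 115), (np.float64(-81.0), 113), (np.float64(-80.0), 113), (np.float64(-79.0), 113)]
```

The midpoint of the tube ends is at y = +9.0 mm in the stand frame, which is fully home. Handing in.

```bash
python3 -c "
from station import manip
print(manip.sign_off())"
```

```text
the job is handed in; nothing more can be done
None
```

The roller is in the stand: the sprung pin is in the tall bracket's recess, the fixed pin is fully home in the low one (roller centre measured at +9.0 mm), and the gripper is clear. I handed the job in after about 24 of the 69 s; no verdict came back.

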